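# Open the sauce warmer whose cap has an unknown thread hand

### The job

The sauce warmer needs a refill, but someone left a steel sauce cup standing on its red filler cap: set that cup down upright on the white cutting board and let go of it. Then unscrew the red cap - nobody remembers whether it loosens clockwise or anticlockwise, so try both ways - lift it off and finish while still holding it, level, about 10 cm straight above the open filler neck. Don't knock over or shift the other things on the counter, the warmer and the board.

Things in the scene. Friction and masses are not known exactly. Their poses are not given: they have to be found in the camera images.
- warmer: Sauce warmer: fixed brushed-metal box, 220 (x) x 240 (y) mm, 150 mm tall, flat top (the deck); origin at the centre of its underside, x and y along its sides. On the deck: the capped filler neck; a black control pod, 58 mm square, 16 mm tall plus 8 mm dial, centred at x +70, y +80 mm; a salt shaker.
- neck_top (a point): Centre of the mouth of the warmer's filler neck, a steel tube 40 mm in outer diameter that stands 21 mm above the deck; this point is at its top, 171 mm above the counter, z up. The cap hides it at the start.
- cap_center (a point): Centre of the red ribbed filler cap, 60 mm across, 34 mm tall, 120 g; x, y turn with it. Seated: 3 mm below neck_top, underside 1 mm over the deck. It won't lift while its thread grips (1.5 mm play). Turned the wrong way it jams within 15 deg; turned the right way it runs freely without rising, and lifts straight off after 60 to 110 deg (80 is best). The right way varies and cannot be seen.
- cup_center (a point): Centre (half-way up) of the open steel sauce cup that stands upright on the cap at the start, its underside on the cap's flat top: 58 mm in diameter at the rim, 52 mm at the foot, 50 mm tall, wall 3 mm, about 110 g. z is its axis (up).
- board: White plastic cutting board, fixed, 260 mm along its x, 240 mm along its y, 15 mm thick; origin at the centre of its underside on the counter. The turner lies along its +y edge (about 90 mm from the middle); the rest of it is bare.
- turner: Turner with black handle and steel blade, 220 mm long, 50 mm wide, lying along x on the board near the board's +y edge; bystander, to be left alone.
- shaker: Small glass salt shaker with steel top, 36 mm in diameter, 65 mm tall, standing on the warmer's deck about 130 mm from the neck; origin at its underside; bystander.
- mustard: Yellow bottle, 54 mm in diameter, 160 mm tall, standing at the back of the counter; origin at its underside; bystander.
- ketchup: Red bottle with white top, 54 mm in diameter, 160 mm tall, standing at the back; origin at its underside; bystander.
- spare_cup: Another steel cup like the first, standing on the counter at the back; origin at its underside; bystander.
- relish: Green glass jar, 64 mm in diameter, 90 mm tall, standing at the back; origin at its underside; bystander.
There are look-alikes about, which are no part of the job. Leave any blue or turquoise look-alike of the part that bears cap_center alone.

How it is judged:
On the way, in this order (a step that is already met when the one before it is completed fails the run):
1. the cup stands upright on the cutting board, let go (z of cup_center in the frame of board between 0.036 and 0.045 m and x of cup_center in the frame of board between -0.13 and 0.13 m and y of cup_center in the frame of board between -0.12 and 0.12 m and angle between cup_center's own z axis and vertical below 0.12 rad and contact force between the fingers and cup below 0.1 N and linear speed of cup below 0.02 m/s), for 0.2 s.
2. the cap is unscrewed and lifted clear of the neck in the fingers (z of cap_center in the frame of neck_top above 0.03 m and contact force between the fingers and cap above 1 N), for 0.2 s.
At the end, for the whole second after the job is handed in: The gripper holds the cap (finger force over 1 N), still, within 0.3 rad of level, its centre 60 to 170 mm above neck_top and within 40 mm of it sideways; the cup no longer touches it and stands upright (within 0.12 rad) on the cutting board, its centre over the board (z of cup_center in the frame of board between 0.036 and 0.045 m and x of cup_center in the frame of board between -0.13 and 0.13 m and y of cup_center in the frame of board between -0.12 and 0.12 m and angle between cup_center's own z axis and vertical below 0.12 rad and z of cap_center in the frame of neck_top between 0.06 and 0.17 m and horizontal distance between cap_center and neck_top below 0.04 m and angle between cap_center's own z axis and vertical below 0.3 rad and contact force between the fingers and cap above 1 N and contact force between cap and cup below 0.05 N and linear speed of cap below 0.03 m/s); the arm keeps its last pose, push and grip.
It fails at once if the turner is shifted by more than 30 mm or tipped over (distance of turner from where it was at the start of the episode above 0.03 m or angle between turner's own z axis and vertical above 0.5 rad).
It fails at once if the salt shaker is shifted by more than 30 mm or tipped over (distance of shaker from where it was at the start of the episode above 0.03 m or angle between shaker's own z axis and vertical above 0.5 rad).
It fails at once if a bottle or jar at the back is shifted by more than 30 mm or tipped over (distance of any of mustard, ketchup, relish from where it was at the start of the episode above 0.03 m or angle between any of mustard, ketchup, relish's own z axis and vertical above 0.5 rad).
It fails at once if the spare cup is shifted by more than 30 mm or tipped over (distance of spare_cup from where it was at the start of the episode above 0.03 m or angle between spare_cup's own z axis and vertical above 0.5 rad).
It fails at once if the cup is tipped over or dropped (angle between cup_center's own z axis and vertical above 0.8 rad or linear speed of cup above 1.2 m/s).
It also fails if it takes over 64 s, if anything falls off the work surface, if the arm or the gripper's body presses on something with over 40 N, if the wrist force passes 120 N, or if a joint passes its speed limit or range.

### The arm

A 6-joint arm with a two-finger parallel gripper is mounted at the origin on the work surface. World frame = base frame: x ahead of the robot, y to its left, z up, the work surface at z = 0. Lengths are in m, angles in rad, forces in N, time in s.
With the tool pointing down it reaches from about 0.4 to 0.825 m from the base axis. Payload 7 kg.
Tool frame: the origin (TCP) lies on the front face of the gripper's body, between the roots of the fingers; the fingertips stand 66 mm ahead of it and the grasp point (between the pads) lies 47 mm ahead of it; z points along the fingers, y is the line along which they close (so a half turn about z gives the same grasp; the last joint's range is limited). The gripper opens to 88 mm and grips with 3 to 60 N. Pads are 19 mm wide; open, the fingers measure 130 mm over their backs; the gripper's body (78 mm by 193 mm) begins 47 mm behind the grasp point.
Start: joints at [-1.018, 0.359, 0.012, 0, -1.224, -0.288], TCP at [0.177, -0.651, 0.292] pointing down, gripper open.
Joint ranges: [-3.07, 3.07], [-1.43, 2.12], [-1.02, 1.25], [-3.03, 1.67], [-3.05, -0], [-3.03, 3.03]. Speed limits (rad/s): [2.39, 2.39, 3.01, 3.14, 3.14, 3.14].

### API

Orientations are given as [roll, pitch, yaw] about the fixed x, y, z axes, in that order (R = Rz(yaw) Ry(pitch) Rx(roll)).
In Python, from station import arm gives the robot as it stands. The module is installed in compiled form; this text tells all that it offers.
- The arm moves only by the tool move_arm, never from a script. Its argument "increments" is a list of rows, each an object of numbers: "jaw": the gripper command: -1 is shut, 1 is fully open, values between are in proportion; "dx", "dy", "dz": the shift along the tool's x, y, z in m; "twist": the turn about the tool's z in rad. A call has 1 to 12 rows; each row shifts and turns the commanded pose from where the row before left it, along the tool's axes as they then stand; what a row does not reach is not made up. A row lasts 1/12 s, in which the tool goes at most 41.7 mm and 7.16 degrees, less where a joint would pass 70% of its speed; a pose out of reach is approached as far as the arm can. A call is refused whole if a number of a shift passes 0.0417 or a number of a turn 0.125, either way. A call with a gripper value outside its range is refused whole. The fingers move at their own pace and stop on an object; "force" is the grip in N (left out, the last holds). Time passes only in rows, so rows that do not move let the fingers close. It gives the time, the measured TCP pose, the force, the opening and the grip force at its end, in the units of the state.
- arm.get_state(): the state, without advancing time (a new reading comes with each control period).
- arm.grab_frame(name): name is "scene" or "top" or "wrist"; returns the picture (480x640x3 uint8, blue, green, red); there is no depth.
- arm.camera_info(name): a dict with "K" (3x3 intrinsics, pixels), "extrinsics" (4x4, takes a point from camera to world coordinates). Camera axes: x right, y down, z forward; pixel columns grow to the right and rows downward; lengths in m; the calibration is good to about 2 mm. A picture is of the moment at which its call begins: read the wrist's pose just before it. camera_info takes no time and is no camera call; for the wrist camera it gives the pose at the moment of the call.
- arm.job_done(): hands the job in; it is judged then, once.
Trained networks look in the newest picture that a camera, given by its name, has taken for a name from the list of things; names that differ only in an ending like _2 or _b are one class to them, and where a whole thing is asked for, a point or a joint stands for the part that bears it (a point fixed in the world has none). Each returns a list of dicts, best first, with "score" (0 to 1); they miss things now and then, are a little off and sometimes report something else, mostly with a low value. They report only what shows in the picture. A call takes as long as a camera call. They do not tell look-alikes from the thing itself.
- arm.find_in(camera, name): "position" ([x, y, z] in m, in world coordinates, good to about 4 mm: the middle of the surface that is visible of it).
- arm.silhouettes(camera, name): "pixels" (480x640 bool, what is visible of it).
- arm.pinpoint(camera, name): "position" ([x, y, z] in m, in world coordinates, good to about 4 mm: a listed point, or the origin of a listed thing).
The state is a dict: "t": time; "q": joint angles; "qd": joint speeds; "joint_efforts": joint torques, N m; "eef_pos": TCP position; "ee_rot": TCP orientation; "force": force on the tool from outside, world axes, zero at the start; "moment": the same for the moment, N m; "width": finger opening in m; "gripper_force": force on a finger pad.
Only numpy, scipy, OpenCV 4.12 (cv2) and the standard library are available. Lean on these libraries where they do the work, as an engineer would, in place of code of your own. Each camera call takes 0.05 s, during which the arm holds its last target. There are 200 camera calls.

## Working session

There is one attempt and no reset: what is moved stays moved. The work goes in short steps, Python scripts to look and compute and a tool call to move; the robot and the scene stay as the last step left them, time stands still between calls to the robot, and variables do not carry over. Pictures are saved under pics/ and viewed, at most 10 in all, crops included, and the job is handed in when it is done.

Besides the shell and the picture viewer there is one more tool, called after "Emit:" as name([rows], argument=value, ...), one row to a line, values as JSON. move_arm: Moves the arm, as the interface text tells. Its arguments: {"type":"object","properties":{"increments":{"type":"array"},"force":{"type":"number"}},"required":["increments"]}

```bash
mkdir -p pics
python3 - <<'E'
from station import arm
import cv2,numpy as np
s=arm.get_state();print(s['t'],s['eef_pos'],s['ee_rot'],s['width'])
a=arm.grab_frame('scene');b=arm.grab_frame('top')
cv2.imwrite('pics/a.png',np.hstack([cv2.resize(a,(400,300)),cv2.resize(b,(400,300))]) if 0 else a);cv2.imwrite('pics/b.png',b)
for c in ['scene','top']:
  for n in ['warmer','neck_top','cap_center','cup_center','board','turner','shaker','mustard','ketchup','spare_cup','relish']:
    print(c,n,[(np.round(d['position'],3).tolist(),round(d['score'],2)) for d in arm.pinpoint(c,n)][:3])
E
```

```text
0.0 [ 0.17654449 -0.65109611  0.29122086] [ 3.13993535e+00 -1.48210065e-04 -2.87690920e+00] 0.0877607223358959
scene warmer [([0.569, -0.199, 0.002], 0.85)]
scene neck_top []
scene cap_center [([0.548, -0.197, 0.17], 0.67), ([0.485, -0.406, 0.016], 0.63)]
scene cup_center [([0.55, -0.198, 0.21], 0.87)]
scene board [([0.542, 0.185, 0.002], 0.63), ([0.559, 0.273, 0.014], 0.57), ([0.551, -0.198, 0.211], 0.47)]
scene turner [([0.558, 0.273, 0.01], 0.56)]
scene shaker [([0.624, -0.285, 0.149], 0.72)]
scene mustard [([0.776, -0.196, 0.002], 0.78), ([0.769, 0.171, 0.002], 0.66), ([0.778, -0.047, 0.001], 0.37)]
scene ketchup [([0.779, -0.048, -0.0], 0.82)]
scene spare_cup [([0.772, 0.173, 0.004], 0.74)]
scene relish [([0.772, 0.07, -0.001], 0.88), ([0.547, -0.198, 0.171], 0.75), ([0.541, 0.188, 0.002], 0.73)]
top warmer [([0.567, -0.197, -0.002], 0.87), ([0.546, -0.199, 0.164], 0.27)]
top neck_top []
top cap_center [([0.376, -0.234, 0.017], 0.92), ([0.482, -0.404, 0.02], 0.77), ([0.548, -0.201, 0.164], 0.67)]
top cup_center [([0.547, -0.198, 0.212], 0.78), ([0.545, -0.199, 0.164], 0.56)]
top board [([0.542, 0.184, -0.002], 0.77)]
top turner [([0.557, 0.277, 0.015], 0.58)]
top shaker [([0.627, -0.285, 0.15], 0.52)]
top mustard [([0.779, -0.197, -0.002], 0.82)]
top ketchup [([0.776, -0.046, -0.0], 0.89)]
top spare_cup [([0.772, 0.17, 0.001], 0.98), ([0.774, 0.071, 0.002], 0.66)]
top relish [([0.773, 0.074, 0.002], 0.71)]
```

View pics/a.png

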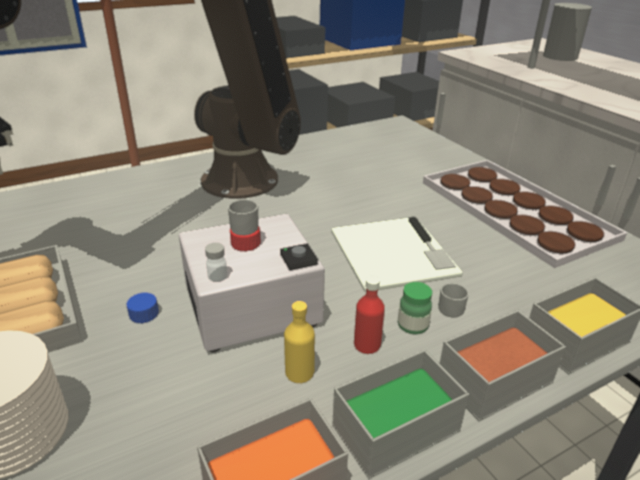

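View pics/b.png

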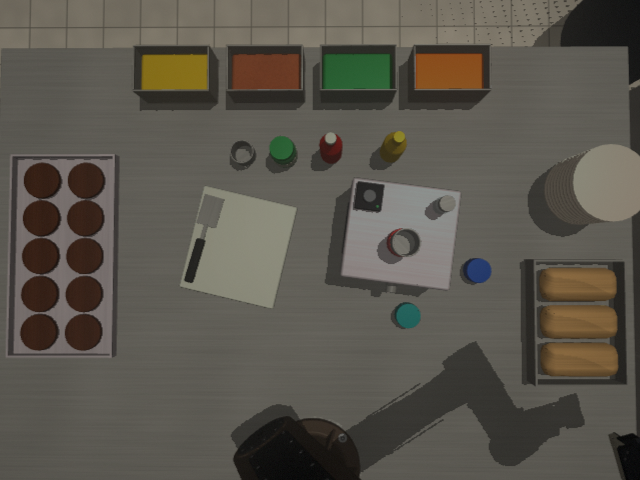

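The scene view shows the cup on the red cap at about (245,220). The top view has the cup at (403,242) and the bare board at (240,245). The turner is at (203,235), and the blue and turquoise caps are on the counter. The network positions agree: cup at about (0.548,-0.199).

Emit:
move_arm([
  {"dz": -0.03, "jaw": 1},
  {"dz": -0.03},
  {"dx": -0.0238, "dy": 0.017},
  {"dx": -0.0238, "dy": 0.017},
  {"dx": -0.0238, "dy": 0.017},
  {"dx": -0.0238, "dy": 0.017},
  {"dx": -0.0238, "dy": 0.017},
  {"dx": -0.0238, "dy": 0.017},
  {"dx": -0.0238, "dy": 0.017},
  {"dx": -0.0238, "dy": 0.017},
  {"dx": -0.0238, "dy": 0.017},
  {"dx": -0.0238, "dy": 0.017},
])

```text
$.increments[0]: bad value
```

Emit:
move_arm([
  {"dx": -0.0238, "dy": 0.017},
  {"dx": -0.0238, "dy": 0.017},
  {"dx": -0.0238, "dy": 0.017},
  {"dx": -0.0238, "dy": 0.017},
  {"dx": -0.0238, "dy": 0.017},
  {"dx": -0.0238, "dy": 0.017},
  {"dx": -0.0238, "dy": 0.017},
  {"dx": -0.0238, "dy": 0.017},
  {"dx": -0.0238, "dy": 0.017},
  {"dx": -0.0238, "dy": 0.017},
  {},
  {},
])

```text
$.increments[0]: bad value
```

```bash
cat > h.py <<'E'
from station import arm
import numpy as np
from scipy.spatial.transform import Rotation as R
def st():
    s=arm.get_state();print(round(s['t'],2),np.round(s['eef_pos'],4),np.round(s['ee_rot'],3),'q',np.round(s['q'],2),'w',round(s['width'],4),'gf',round(s['gripper_force'],2),'F',np.round(s['force'],1),'M',np.round(s['moment'],2));return s
def tool(s,p,h=0.047):  # tool-axes shift bringing grasp point to p
    M=R.from_euler('xyz',s['ee_rot']).as_matrix();return np.round(M.T@(np.array(p)-(s['eef_pos']+M[:,2]*h)),4)
E
python3 - <<'E'
from h import *
import cv2
s=st();f=arm.grab_frame('wrist');cv2.imwrite('pics/c.png',f)
for n in ['cup_center','cap_center','shaker']:
  for d in arm.pinpoint('wrist',n): print(n,np.round(d['position'],4),d['score'])
print(tool(s,[.548,-.199,.213]))
E
```

```text
1.2 [ 0.1766 -0.6515  0.2922] [ 3.142 -0.    -2.877] q [-1.02  0.36  0.01  0.   -1.22 -0.29] w 0.0875 gf 0.0 F [ 0.5 -0.3  0.5] M [-0.01  0.02 -0.01]
[-0.4768  0.3395  0.0322]
```

View pics/c.png

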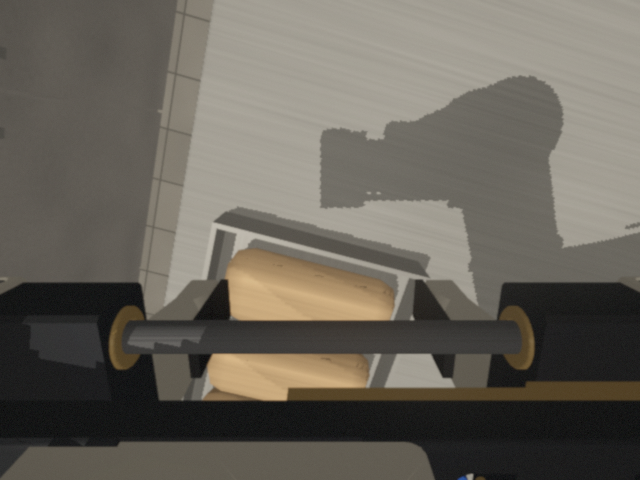

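The calls were refused because each row probably needs every field. The wrist picture only shows the bread tray at the start pose, so the arm has not moved.

Emit:
move_arm([
  {"jaw": 1, "dx": 0, "dy": 0, "dz": -0.03, "twist": 0},
  {"jaw": 1, "dx": 0, "dy": 0, "dz": -0.03, "twist": 0},
  {"jaw": 1, "dx": -0.0238, "dy": 0.017, "dz": 0, "twist": 0},
  {"jaw": 1, "dx": -0.0238, "dy": 0.017, "dz": 0, "twist": 0},
  {"jaw": 1, "dx": -0.0238, "dy": 0.017, "dz": 0, "twist": 0},
  {"jaw": 1, "dx": -0.0238, "dy": 0.017, "dz": 0, "twist": 0},
  {"jaw": 1, "dx": -0.0238, "dy": 0.017, "dz": 0, "twist": 0},
  {"jaw": 1, "dx": -0.0238, "dy": 0.017, "dz": 0, "twist": 0},
  {"jaw": 1, "dx": -0.0238, "dy": 0.017, "dz": 0, "twist": 0},
  {"jaw": 1, "dx": -0.0238, "dy": 0.017, "dz": 0, "twist": 0},
  {"jaw": 1, "dx": -0.0238, "dy": 0.017, "dz": 0, "twist": 0},
  {"jaw": 1, "dx": -0.0238, "dy": 0.017, "dz": 0, "twist": 0},
])

```text
t: 2.4
eef_pos: [0.3625, -0.4239, 0.3524]
ee_rot: [-3.141, 0.0, -2.877]
force: [0.5, 0.3, -0.3]
width: 0.0877
gripper_force: 0.0
```

Emit:
move_arm([
  {"jaw": 1, "dx": -0.0238, "dy": 0.017, "dz": 0, "twist": 0},
  {"jaw": 1, "dx": -0.0238, "dy": 0.017, "dz": 0, "twist": 0},
  {"jaw": 1, "dx": -0.0238, "dy": 0.017, "dz": 0, "twist": 0},
  {"jaw": 1, "dx": -0.0238, "dy": 0.017, "dz": 0, "twist": 0},
  {"jaw": 1, "dx": -0.0238, "dy": 0.017, "dz": 0, "twist": 0},
  {"jaw": 1, "dx": -0.0238, "dy": 0.017, "dz": 0, "twist": 0},
  {"jaw": 1, "dx": -0.0238, "dy": 0.017, "dz": 0, "twist": 0},
  {"jaw": 1, "dx": -0.0238, "dy": 0.017, "dz": 0, "twist": 0},
  {"jaw": 1, "dx": -0.0238, "dy": 0.017, "dz": 0, "twist": 0},
  {"jaw": 1, "dx": -0.0238, "dy": 0.017, "dz": 0, "twist": 0},
  {"jaw": 1, "dx": 0, "dy": 0, "dz": 0, "twist": 0},
  {"jaw": 1, "dx": 0, "dy": 0, "dz": 0, "twist": 0},
])

```text
t: 3.4
eef_pos: [0.5478, -0.1975, 0.3518]
ee_rot: [3.141, -0.0, -2.874]
force: [0.3, 0.1, 0.2]
width: 0.0872
gripper_force: 0.0
```

Run:
```python
from h import *
import cv2
s=st();f=arm.grab_frame('wrist');cv2.imwrite('pics/d.png',f)
for n in ['cup_center','cap_center','shaker']:
  for d in arm.pinpoint('wrist',n): print(n,np.round(d['position'],4),round(d['score'],2))
print(tool(s,[.548,-.199,.213]))
```

```text
3.4 [ 0.5478 -0.1975  0.3518] [ 3.141 -0.    -2.874] q [-0.01  0.17 -0.1  -0.   -1.29 -1.29] w 0.0872 gf 0.0 F [0.3 0.1 0.2] M [-0.01  0.12 -0.05]
cup_center [ 0.548  -0.1981  0.206 ] 0.76
cap_center [ 0.3718 -0.2307  0.0199] 0.95
cap_center [ 0.4829 -0.405   0.0156] 0.6
shaker [ 0.6328 -0.2826  0.1495] 0.88
[ 0.0002 -0.0015  0.0918]
```

View pics/d.png

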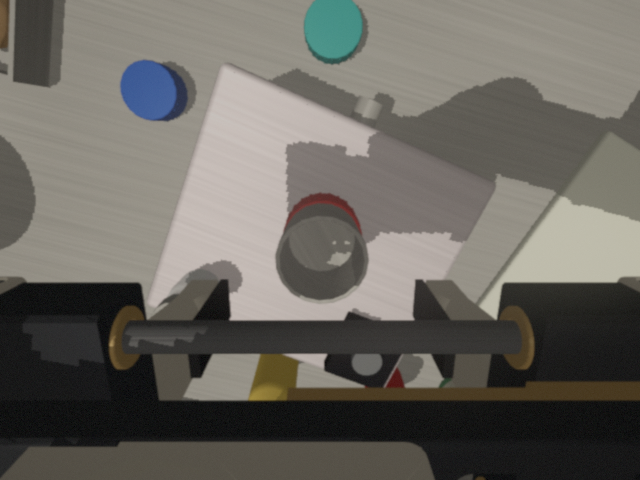

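The cup at (322,250) is centred between the fingers, so I'm descending to grip it.

Emit:
move_arm([
  {"jaw": 1, "dx": 0, "dy": -0.001, "dz": 0.02, "twist": 0},
  {"jaw": 1, "dx": 0, "dy": 0, "dz": 0.02, "twist": 0},
  {"jaw": 1, "dx": 0, "dy": 0, "dz": 0.02, "twist": 0},
  {"jaw": 1, "dx": 0, "dy": 0, "dz": 0.02, "twist": 0},
  {"jaw": 1, "dx": 0, "dy": 0, "dz": 0.01, "twist": 0},
  {"jaw": 0.2, "dx": 0, "dy": 0, "dz": 0, "twist": 0},
  {"jaw": -0.1, "dx": 0, "dy": 0, "dz": 0, "twist": 0},
  {"jaw": -1, "dx": 0, "dy": 0, "dz": 0, "twist": 0},
  {"jaw": -1, "dx": 0, "dy": 0, "dz": 0, "twist": 0},
  {"jaw": -1, "dx": 0, "dy": 0, "dz": 0, "twist": 0},
  {"jaw": -1, "dx": 0, "dy": 0, "dz": 0, "twist": 0},
  {"jaw": -1, "dx": 0, "dy": 0, "dz": 0, "twist": 0},
], force=12)

```text
t: 4.6
eef_pos: [0.5477, -0.1997, 0.2632]
ee_rot: [-3.141, 0.001, -2.877]
force: [-0.9, 1.1, 5.4]
width: 0.0569
gripper_force: 12.0
```

Emit:
move_arm([
  {"jaw": -1, "dx": 0, "dy": 0, "dz": 0, "twist": 0},
  {"jaw": -1, "dx": 0, "dy": 0, "dz": 0, "twist": 0},
  {"jaw": -1, "dx": 0, "dy": 0, "dz": 0, "twist": 0},
])

```text
t: 4.85
eef_pos: [0.5477, -0.1997, 0.2632]
ee_rot: [-3.141, 0.001, -2.876]
force: [-0.8, 1.1, 5.9]
width: 0.057
gripper_force: 12.0
```

Run:
```python
from h import *
s=st()
```

```text
4.85 [ 0.5477 -0.1997  0.2632] [-3.141e+00  1.000e-03 -2.876e+00] q [-0.01  0.23 -0.24  0.   -1.1  -1.29] w 0.057 gf 12.0 F [-0.8  1.1  5.9] M [ 0.54  0.34 -0.05]
```

Emit:
move_arm([
  {"jaw": -1, "dx": 0, "dy": 0, "dz": -0.01, "twist": 0},
  {"jaw": -1, "dx": 0, "dy": 0, "dz": -0.015, "twist": 0},
  {"jaw": -1, "dx": 0, "dy": 0, "dz": -0.015, "twist": 0},
  {"jaw": -1, "dx": 0, "dy": 0, "dz": -0.01, "twist": 0},
  {"jaw": -1, "dx": -0.0024, "dy": 0.0106, "dz": 0, "twist": 0},
  {"jaw": -1, "dx": -0.0048, "dy": 0.0212, "dz": 0, "twist": 0},
  {"jaw": -1, "dx": -0.0048, "dy": 0.0212, "dz": 0, "twist": 0},
  {"jaw": -1, "dx": -0.0048, "dy": 0.0212, "dz": 0, "twist": 0},
  {"jaw": -1, "dx": -0.0048, "dy": 0.0212, "dz": 0, "twist": 0},
  {"jaw": -1, "dx": -0.0048, "dy": 0.0212, "dz": 0, "twist": 0},
  {"jaw": -1, "dx": -0.0048, "dy": 0.0212, "dz": 0, "twist": 0},
  {"jaw": -1, "dx": -0.0048, "dy": 0.0212, "dz": 0, "twist": 0},
])

```text
t: 5.85
eef_pos: [0.5398, -0.0353, 0.3116]
ee_rot: [3.141, -0.001, -2.877]
force: [-0.2, 0.1, -1.3]
width: 0.0569
gripper_force: 12.0
```

Emit:
move_arm([
  {"jaw": -1, "dx": -0.0048, "dy": 0.0212, "dz": 0, "twist": 0},
  {"jaw": -1, "dx": -0.0048, "dy": 0.0212, "dz": 0, "twist": 0},
  {"jaw": -1, "dx": -0.0048, "dy": 0.0212, "dz": 0, "twist": 0},
  {"jaw": -1, "dx": -0.0048, "dy": 0.0212, "dz": 0, "twist": 0},
  {"jaw": -1, "dx": -0.0048, "dy": 0.0212, "dz": 0, "twist": 0},
  {"jaw": -1, "dx": -0.0048, "dy": 0.0212, "dz": 0, "twist": 0},
  {"jaw": -1, "dx": -0.0048, "dy": 0.0212, "dz": 0, "twist": 0},
  {"jaw": -1, "dx": -0.0048, "dy": 0.0212, "dz": 0, "twist": 0},
  {"jaw": -1, "dx": -0.0024, "dy": 0.0106, "dz": 0, "twist": 0},
  {"jaw": -1, "dx": 0, "dy": 0, "dz": 0, "twist": 0},
  {"jaw": -1, "dx": 0, "dy": 0, "dz": 0, "twist": 0},
])

```text
t: 6.77
eef_pos: [0.5322, 0.1483, 0.3117]
ee_rot: [-3.141, -0.001, -2.875]
force: [0.3, -0.2, -0.6]
width: 0.0569
gripper_force: 12.0
```

Run:
```python
from h import *
import cv2
s=st();f=arm.grab_frame('wrist')
g=arm.grab_frame('scene');cv2.imwrite('pics/e.png',np.hstack([cv2.resize(f,(400,300)),cv2.resize(g,(400,300))]))
for c in ['wrist','scene']:
 for n in ['cup_center','cap_center','turner']:
  for d in arm.pinpoint(c,n): print(n,np.round(d['position'],4),round(d['score'],2))
```

```text
6.77 [0.5322 0.1483 0.3117] [-3.141e+00 -1.000e-03 -2.875e+00] q [ 0.63  0.15 -0.23 -0.   -1.2  -1.93] w 0.0569 gf 12.0 F [ 0.3 -0.2 -0.6] M [-0.01  0.    0.06]
cup_center [0.5314 0.1499 0.254 ] 0.57
turner [0.557  0.2763 0.0141] 0.6
cup_center [0.5323 0.1482 0.2612] 0.65
cup_center [ 0.5411  0.1833 -0.002 ] 0.26
cap_center [ 0.4823 -0.4029  0.0163] 0.85
cap_center [ 0.5433 -0.1951  0.169 ] 0.63
cap_center [ 0.78   -0.1929 -0.0013] 0.63
turner [0.5607 0.2723 0.0153] 0.91
turner [ 0.5718 -0.2016  0.0008] 0.17
```

View pics/e.png

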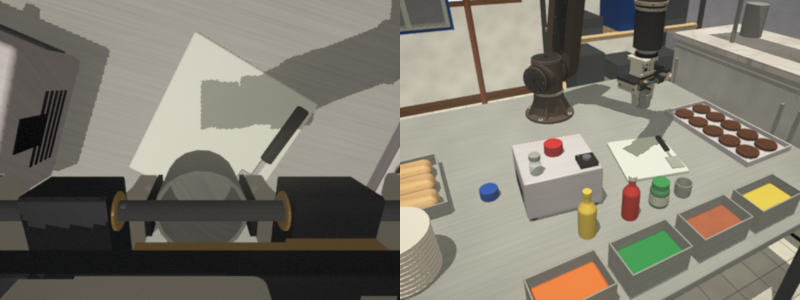

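The cup is held upright over the board (left, about (200,210)), and the red cap is clear on the warmer. I'm lowering it now.

Emit:
move_arm([
  {"jaw": -1, "dx": 0, "dy": 0, "dz": 0.02, "twist": 0},
  {"jaw": -1, "dx": 0, "dy": 0, "dz": 0.03, "twist": 0},
  {"jaw": -1, "dx": 0, "dy": 0, "dz": 0.03, "twist": 0},
  {"jaw": -1, "dx": 0, "dy": 0, "dz": 0.03, "twist": 0},
  {"jaw": -1, "dx": 0, "dy": 0, "dz": 0.03, "twist": 0},
  {"jaw": -1, "dx": 0, "dy": 0, "dz": 0.03, "twist": 0},
  {"jaw": -1, "dx": 0, "dy": 0, "dz": 0.02, "twist": 0},
  {"jaw": -1, "dx": 0, "dy": 0, "dz": 0.012, "twist": 0},
  {"jaw": -1, "dx": 0, "dy": 0, "dz": 0.008, "twist": 0},
  {"jaw": -1, "dx": 0, "dy": 0, "dz": 0.004, "twist": 0},
  {"jaw": -1, "dx": 0, "dy": 0, "dz": 0, "twist": 0},
  {"jaw": -1, "dx": 0, "dy": 0, "dz": 0, "twist": 0},
])

```text
t: 8.17
eef_pos: [0.5331, 0.148, 0.0988]
ee_rot: [3.141, 0.001, -2.877]
force: [0.4, 0.9, -1.3]
width: 0.0568
gripper_force: 12.0
```

Emit:
move_arm([
  {"jaw": -1, "dx": 0, "dy": 0, "dz": 0.002, "twist": 0},
  {"jaw": -1, "dx": 0, "dy": 0, "dz": 0.002, "twist": 0},
  {"jaw": -1, "dx": 0, "dy": 0, "dz": 0, "twist": 0},
  {"jaw": -1, "dx": 0, "dy": 0, "dz": 0, "twist": 0},
])

```text
t: 8.5
eef_pos: [0.5327, 0.1478, 0.0945]
ee_rot: [3.141, 0.0, -2.877]
force: [0.2, 0.2, -0.8]
width: 0.057
gripper_force: 12.0
```

Emit:
move_arm([
  {"jaw": -1, "dx": 0, "dy": 0, "dz": 0.001, "twist": 0},
  {"jaw": -1, "dx": 0, "dy": 0, "dz": 0.001, "twist": 0},
  {"jaw": -1, "dx": 0, "dy": 0, "dz": 0, "twist": 0},
  {"jaw": -1, "dx": 0, "dy": 0, "dz": 0, "twist": 0},
])

```text
t: 8.83
eef_pos: [0.5329, 0.1479, 0.0931]
ee_rot: [3.142, 0.001, -2.876]
force: [-2.6, -0.2, 8.7]
width: 0.0566
gripper_force: 12.0
```

Contact. I'm releasing and rising.

Emit:
move_arm([
  {"jaw": 0.4, "dx": 0, "dy": 0, "dz": 0, "twist": 0},
  {"jaw": 0.6, "dx": 0, "dy": 0, "dz": 0, "twist": 0},
  {"jaw": 1, "dx": 0, "dy": 0, "dz": 0, "twist": 0},
  {"jaw": 1, "dx": 0, "dy": 0, "dz": 0, "twist": 0},
  {"jaw": 1, "dx": 0, "dy": 0, "dz": 0, "twist": 0},
  {"jaw": 1, "dx": 0, "dy": 0, "dz": 0, "twist": 0},
  {"jaw": 1, "dx": 0, "dy": 0, "dz": -0.005, "twist": 0},
  {"jaw": 1, "dx": 0, "dy": 0, "dz": -0.02, "twist": 0},
  {"jaw": 1, "dx": 0, "dy": 0, "dz": -0.03, "twist": 0},
  {"jaw": 1, "dx": 0, "dy": 0, "dz": -0.035, "twist": 0},
  {"jaw": 1, "dx": 0, "dy": 0, "dz": -0.035, "twist": 0},
  {"jaw": 1, "dx": 0, "dy": 0, "dz": -0.035, "twist": 0},
])

```text
t: 9.83
eef_pos: [0.5323, 0.1475, 0.2542]
ee_rot: [-3.142, 0.0, -2.877]
force: [0.0, 1.1, -0.3]
width: 0.0874
gripper_force: 0.0
```

Run:
```python
from h import *
s=st()
for c in ['scene','top']:
 arm.grab_frame(c)
 for n in ['cup_center','cap_center','shaker']:
  for d in arm.pinpoint(c,n): print(n,np.round(d['position'],4),round(d['score'],2))
print(tool(s,[.5465,-.1985,.175]))
```

```text
9.83 [0.5323 0.1475 0.2542] [-3.142  0.    -2.877] q [ 0.62  0.19 -0.32  0.   -1.07 -1.93] w 0.0874 gf 0.0 F [ 0.   1.1 -0.3] M [ 0.07 -0.19  0.03]
cup_center [0.5328 0.1523 0.0402] 0.6
cap_center [ 0.5478 -0.198   0.1718] 0.83
cap_center [ 0.4817 -0.4059  0.0172] 0.7
shaker [ 0.6277 -0.2868  0.1507] 0.65
cup_center [ 0.7756 -0.0461  0.0009] 0.63
cap_center [ 0.4838 -0.4031  0.0177] 0.86
cap_center [ 0.5452 -0.1986  0.1638] 0.78
cap_center [ 0.3753 -0.2304  0.0162] 0.73
shaker [ 0.6271 -0.2867  0.1469] 0.87
[ 0.0769 -0.3377  0.0323]
```

Emit:
move_arm([
  {"jaw": 1, "dx": 0, "dy": 0, "dz": -0.03, "twist": 0},
  {"jaw": 1, "dx": 0, "dy": 0, "dz": -0.03, "twist": 0},
  {"jaw": 1, "dx": 0.0048, "dy": -0.0211, "dz": 0, "twist": 0},
  {"jaw": 1, "dx": 0.0048, "dy": -0.0211, "dz": 0, "twist": 0},
  {"jaw": 1, "dx": 0.0048, "dy": -0.0211, "dz": 0, "twist": 0},
  {"jaw": 1, "dx": 0.0048, "dy": -0.0211, "dz": 0, "twist": 0},
  {"jaw": 1, "dx": 0.0048, "dy": -0.0211, "dz": 0, "twist": 0},
  {"jaw": 1, "dx": 0.0048, "dy": -0.0211, "dz": 0, "twist": 0},
  {"jaw": 1, "dx": 0.0048, "dy": -0.0211, "dz": 0, "twist": 0},
  {"jaw": 1, "dx": 0.0048, "dy": -0.0211, "dz": 0, "twist": 0},
  {"jaw": 1, "dx": 0.0048, "dy": -0.0211, "dz": 0, "twist": 0},
  {"jaw": 1, "dx": 0.0048, "dy": -0.0211, "dz": 0, "twist": 0},
])

```text
t: 11.23
eef_pos: [0.5412, -0.0695, 0.311]
ee_rot: [3.141, -0.002, -2.877]
force: [0.9, -0.5, -0.2]
width: 0.0878
gripper_force: 0.0
```

Emit:
move_arm([
  {"jaw": 1, "dx": 0.0048, "dy": -0.0211, "dz": 0, "twist": 0},
  {"jaw": 1, "dx": 0.0048, "dy": -0.0211, "dz": 0, "twist": 0},
  {"jaw": 1, "dx": 0.0048, "dy": -0.0211, "dz": 0, "twist": 0},
  {"jaw": 1, "dx": 0.0048, "dy": -0.0211, "dz": 0, "twist": 0},
  {"jaw": 1, "dx": 0.0048, "dy": -0.0211, "dz": 0, "twist": 0},
  {"jaw": 1, "dx": 0.0048, "dy": -0.0211, "dz": 0, "twist": 0},
  {"jaw": 1, "dx": 0, "dy": 0, "dz": 0, "twist": 0},
  {"jaw": 1, "dx": 0, "dy": 0, "dz": 0, "twist": 0},
  {"jaw": 1, "dx": 0, "dy": 0, "dz": 0, "twist": 0},
])

```text
t: 11.98
eef_pos: [0.5467, -0.1981, 0.3111]
ee_rot: [3.141, -0.002, -2.877]
force: [-0.3, 0.7, 0.4]
width: 0.0877
gripper_force: 0.0
```

Run:
```python
from h import *
import cv2
s=st();f=arm.grab_frame('wrist');cv2.imwrite('pics/f.png',f)
for d in arm.pinpoint('wrist','cap_center'): print(np.round(d['position'],4),round(d['score'],2))
# centre of red top disc at z=.185
hsv=cv2.cvtColor(f,cv2.COLOR_BGR2HSV);m=((hsv[...,0]<8)|(hsv[...,0]>172))&(hsv[...,1]>130)&(hsv[...,2]>50)
n,l,stt,ce=cv2.connectedComponentsWithStats(m.astype('uint8'));k=[i for i in range(1,n) if stt[i,4]>300]
I=arm.camera_info('wrist');K=np.array(I['K']);E=np.array(I['extrinsics'])
for i in k:
  d=E[:3,:3]@np.linalg.solve(K,[*ce[i],1]);p=E[:3,3]+d*(.185-E[2,3])/d[2];print(stt[i],ce[i],p.round(4))
print(tool(s,[.5465,-.1985,.175]))
```

```text
11.98 [ 0.5467 -0.1981  0.3111] [ 3.141e+00 -2.000e-03 -2.877e+00] q [-0.01  0.19 -0.17 -0.   -1.21 -1.29] w 0.0877 gf 0.0 F [-0.3  0.7  0.4] M [ 0.06 -0.    0.01]
[ 0.4799 -0.4079  0.0143] 0.84
[ 0.547  -0.1968  0.1699] 0.7
[ 0.3748 -0.2323  0.0203] 0.62
[ 278  205   90   95 6585] [322.5571754  253.61685649] [ 0.5441 -0.1986  0.185 ]
[ 0.     -0.0004  0.0891]
```

View pics/f.png

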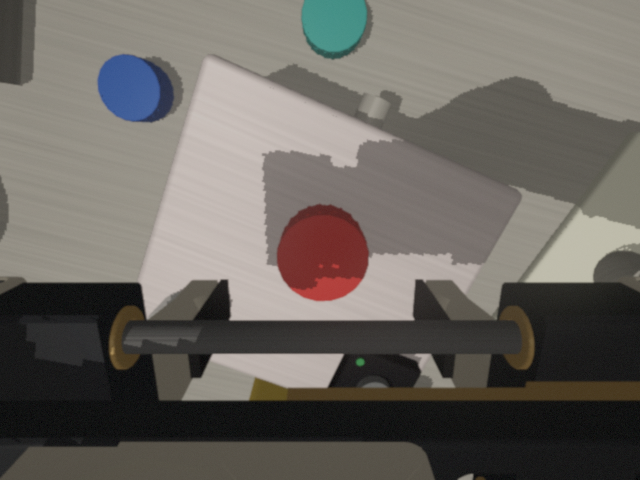

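The red cap at (322,253) is centred between the fingers. I'm descending and gripping.

Emit:
move_arm([
  {"jaw": 1, "dx": 0, "dy": -0.0005, "dz": 0.025, "twist": 0},
  {"jaw": 1, "dx": 0, "dy": 0, "dz": 0.025, "twist": 0},
  {"jaw": 1, "dx": 0, "dy": 0, "dz": 0.02, "twist": 0},
  {"jaw": 1, "dx": 0, "dy": 0, "dz": 0.012, "twist": 0},
  {"jaw": 1, "dx": 0, "dy": 0, "dz": 0.006, "twist": 0},
  {"jaw": 0.4, "dx": 0, "dy": 0, "dz": 0, "twist": 0},
  {"jaw": -1, "dx": 0, "dy": 0, "dz": 0, "twist": 0},
  {"jaw": -1, "dx": 0, "dy": 0, "dz": 0, "twist": 0},
  {"jaw": -1, "dx": 0, "dy": 0, "dz": 0, "twist": 0},
  {"jaw": -1, "dx": 0, "dy": 0, "dz": 0, "twist": 0},
  {"jaw": -1, "dx": 0, "dy": 0, "dz": 0, "twist": 0},
  {"jaw": -1, "dx": 0, "dy": 0, "dz": 0, "twist": 0},
], force=25)

```text
t: 13.08
eef_pos: [0.5474, -0.1981, 0.2251]
ee_rot: [3.141, 0.002, -2.877]
force: [-1.7, 4.9, 5.5]
width: 0.059
gripper_force: 25.0
```

```bash
python3 -c "
from h import *
st()"
```

```text
13.08 [ 0.5474 -0.1981  0.2251] [ 3.141e+00  2.000e-03 -2.877e+00] q [-0.01  0.26 -0.29 -0.   -1.02 -1.29] w 0.059 gf 25.0 F [-1.7  4.9  5.5] M [ 2.1   0.57 -0.06]
```

Emit:
move_arm([
  {"jaw": -1, "dx": 0, "dy": 0.0005, "dz": 0, "twist": -0.05},
  {"jaw": -1, "dx": 0, "dy": 0, "dz": 0, "twist": -0.05},
  {"jaw": -1, "dx": 0, "dy": 0, "dz": 0, "twist": -0.05},
  {"jaw": -1, "dx": 0, "dy": 0, "dz": 0, "twist": -0.05},
  {"jaw": -1, "dx": 0, "dy": 0, "dz": 0, "twist": -0.05},
  {"jaw": -1, "dx": 0, "dy": 0, "dz": 0, "twist": -0.05},
  {"jaw": -1, "dx": 0, "dy": 0, "dz": 0, "twist": 0},
  {"jaw": -1, "dx": 0, "dy": 0, "dz": 0, "twist": 0},
])

```text
t: 13.75
eef_pos: [0.5475, -0.1981, 0.2251]
ee_rot: [-3.14, 0.001, -2.578]
force: [-0.9, 2.8, 5.0]
width: 0.0594
gripper_force: 25.0
```

```bash
python3 -c "
from h import *
st()"
```

```text
13.75 [ 0.5475 -0.1981  0.2251] [-3.140e+00  1.000e-03 -2.578e+00] q [-0.01  0.26 -0.29  0.   -1.02 -1.  ] w 0.0594 gf 25.0 F [-0.9  2.8  5. ] M [1.34 0.13 0.05]
```

Emit:
move_arm([
  {"jaw": -1, "dx": 0, "dy": 0, "dz": 0, "twist": -0.05},
  {"jaw": -1, "dx": 0, "dy": 0, "dz": 0, "twist": -0.05},
  {"jaw": -1, "dx": 0, "dy": 0, "dz": 0, "twist": -0.05},
  {"jaw": -1, "dx": 0, "dy": 0, "dz": 0, "twist": -0.05},
  {"jaw": -1, "dx": 0, "dy": 0, "dz": 0, "twist": 0},
])

```text
t: 14.17
eef_pos: [0.5476, -0.1983, 0.2251]
ee_rot: [-3.14, 0.001, -2.375]
force: [0.1, 0.9, 5.0]
width: 0.06
gripper_force: 25.0
```

```bash
python3 -c "
from h import *
st()"
```

```text
14.17 [ 0.5476 -0.1983  0.2251] [-3.140e+00  1.000e-03 -2.375e+00] q [-0.01  0.26 -0.29  0.   -1.02 -0.79] w 0.06 gf 25.0 F [0.1 0.9 5. ] M [ 0.64 -0.02  0.02]
```

Anticlockwise (seen from above) runs freely with about 0 N m, so I'm continuing to 80°.

Emit:
move_arm([
  {"jaw": -1, "dx": 0, "dy": 0, "dz": 0, "twist": -0.08},
  {"jaw": -1, "dx": 0, "dy": 0, "dz": 0, "twist": -0.08},
  {"jaw": -1, "dx": 0, "dy": 0, "dz": 0, "twist": -0.08},
  {"jaw": -1, "dx": 0, "dy": 0, "dz": 0, "twist": -0.08},
  {"jaw": -1, "dx": 0, "dy": 0, "dz": 0, "twist": -0.08},
  {"jaw": -1, "dx": 0, "dy": 0, "dz": 0, "twist": -0.08},
  {"jaw": -1, "dx": 0, "dy": 0, "dz": 0, "twist": -0.08},
  {"jaw": -1, "dx": 0, "dy": 0, "dz": 0, "twist": -0.08},
  {"jaw": -1, "dx": 0, "dy": 0, "dz": 0, "twist": -0.08},
  {"jaw": -1, "dx": 0, "dy": 0, "dz": 0, "twist": -0.08},
  {"jaw": -1, "dx": 0, "dy": 0, "dz": 0, "twist": -0.1},
  {"jaw": -1, "dx": 0, "dy": 0, "dz": 0, "twist": 0},
])

```text
t: 15.17
eef_pos: [0.5481, -0.1985, 0.2252]
ee_rot: [-3.139, -0.001, -1.474]
force: [2.8, -0.1, 3.6]
width: 0.0594
gripper_force: 25.0
```

```bash
python3 -c "
from h import *
st()"
```

```text
15.17 [ 0.5481 -0.1985  0.2252] [-3.139e+00 -1.000e-03 -1.474e+00] q [-0.01  0.26 -0.29  0.   -1.02  0.11] w 0.0594 gf 25.0 F [ 2.8 -0.1  3.6] M [ 0.06 -1.04  0.07]
```

Emit:
move_arm([
  {"jaw": -1, "dx": 0, "dy": 0, "dz": -0.002, "twist": 0},
  {"jaw": -1, "dx": 0, "dy": 0, "dz": -0.002, "twist": 0},
  {"jaw": -1, "dx": 0, "dy": 0, "dz": 0, "twist": 0},
  {"jaw": -1, "dx": 0, "dy": 0, "dz": 0, "twist": 0},
])

```text
t: 15.5
eef_pos: [0.548, -0.1982, 0.2283]
ee_rot: [-3.139, -0.0, -1.482]
force: [5.4, -0.7, -1.2]
width: 0.0591
gripper_force: 25.0
```

The cap is free, with only its own weight showing. I'm lifting to 10 cm.

Emit:
move_arm([
  {"jaw": -1, "dx": 0, "dy": 0, "dz": -0.005, "twist": 0},
  {"jaw": -1, "dx": 0, "dy": 0, "dz": -0.01, "twist": 0},
  {"jaw": -1, "dx": 0, "dy": 0, "dz": -0.015, "twist": 0},
  {"jaw": -1, "dx": 0, "dy": 0, "dz": -0.015, "twist": 0},
  {"jaw": -1, "dx": 0, "dy": 0, "dz": -0.015, "twist": 0},
  {"jaw": -1, "dx": 0, "dy": 0, "dz": -0.015, "twist": 0},
  {"jaw": -1, "dx": 0, "dy": 0, "dz": -0.015, "twist": 0},
  {"jaw": -1, "dx": 0, "dy": 0, "dz": -0.01, "twist": 0},
  {"jaw": -1, "dx": 0, "dy": 0, "dz": 0, "twist": 0},
  {"jaw": -1, "dx": 0, "dy": 0, "dz": 0, "twist": 0},
  {"jaw": -1, "dx": 0, "dy": 0, "dz": 0, "twist": 0},
  {"jaw": -1, "dx": 0, "dy": 0, "dz": 0, "twist": 0},
])

```text
t: 16.5
eef_pos: [0.5464, -0.1981, 0.3269]
ee_rot: [3.14, 0.001, -1.478]
force: [0.2, 0.9, -0.8]
width: 0.0598
gripper_force: 25.0
```

Run:
```python
from h import *
import cv2
st();f=arm.grab_frame('wrist');g=arm.grab_frame('scene');cv2.imwrite('pics/g.png',np.hstack([cv2.resize(f,(400,300)),cv2.resize(g,(400,300))]))
for c in ['scene','wrist']:
 for n in ['cup_center','cap_center','neck_top','shaker']:
  for d in arm.pinpoint(c,n): print(c,n,np.round(d['position'],4),round(d['score'],2))
```

```text
16.5 [ 0.5464 -0.1981  0.3269] [ 3.140e+00  1.000e-03 -1.478e+00] q [-0.01  0.19 -0.15 -0.   -1.24  0.1 ] w 0.0598 gf 25.0 F [ 0.2  0.9 -0.8] M [ 0.03  0.11 -0.04]
scene cup_center [0.5343 0.15   0.0413] 0.6
scene cap_center [ 0.5423 -0.1964  0.2696] 0.71
scene cap_center [ 0.4814 -0.4066  0.0189] 0.58
scene neck_top [ 0.551  -0.1921  0.1675] 0.61
scene shaker [ 0.6261 -0.2866  0.1504] 0.62
wrist cap_center [ 0.5438 -0.1993  0.2724] 0.87
wrist cap_center [ 0.371  -0.2338  0.0204] 0.84
wrist cap_center [ 0.5481 -0.1937  0.1707] 0.59
wrist neck_top [ 0.5492 -0.1922  0.1682] 0.66
wrist shaker [ 0.6337 -0.279   0.1486] 0.71
```

View pics/g.png

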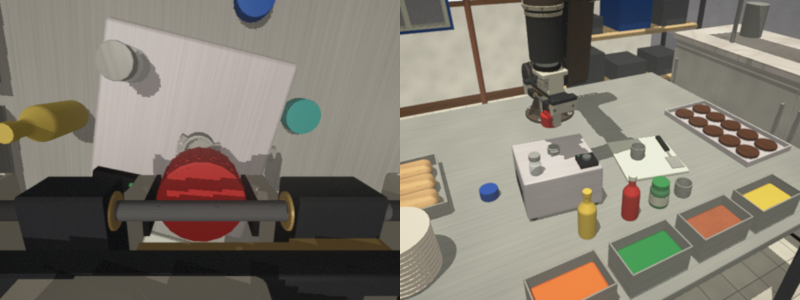

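The picture shows the red cap held level above the open neck, with the cup upright on the board at about (638,152). Cap height is about 0.27 m, and nothing else has moved.

```bash
python3 -c "
from station import arm
print(arm.job_done())"
```

```text
the job is handed in; nothing more can be done
None
```

The cup is standing upright on the board and let go; the red cap came off anticlockwise (80°), is held level about 10 cm above the open neck, and the job is handed in at about 17 s of the 64 s allowed, with no verdict returned.

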